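# Push the two drained dental models over onto their bases

## Task

Three plaster dental models stand on end, on their straight heels, to drain. The two cream ones (one yellowish, one paler) are dry: push each of them over with the fingertips so that it comes down on its flat base, teeth up, about where it stood. Do not pinch or lift them, never let one fall on its teeth, leave the green model standing where it is, and do not disturb anything else on the bench.

Things in the scene. Friction and masses are not known exactly. Their poses are not given: they have to be found in the camera images.
- cream_a: Yellowish cream plaster dental model, about 0.12 kg: base 48 (x) x 60 (y) x 17 mm (z), flat underneath, with a horseshoe of teeth 8 mm high on top. Origin: centre of the flat underside; +z out through the teeth, +x to the rounded front, -x to the straight heel. Starts on its heel: +x up, 48 mm tall, origin 24 mm up, teeth facing +z (level, any direction); heel face 13 mm deep.
- cream_b: Paler cream plaster dental model, about 0.12 kg: base 48 (x) x 60 (y) x 17 mm (z), flat underneath, with a horseshoe of teeth 8 mm high on top. Origin: centre of the flat underside; +z out through the teeth, +x to the rounded front, -x to the straight heel. Starts standing like cream_a; pushed at the teeth, either falls on its base by itself past about 20 deg.
- green: Green plaster dental model, about 0.12 kg: base 48 (x) x 60 (y) x 17 mm (z), flat underneath, with a horseshoe of teeth 8 mm high on top. Origin: centre of the flat underside; +z out through the teeth, +x to the rounded front, -x to the straight heel. Stands on its heel too (+x up); it must stay so.
- bowl: Green rubber mixing bowl, 113 mm across, 54 mm high; origin under its centre. A bystander.
- wax_tin: Round tin with a red lid, 66 mm across, 24 mm high; origin under its centre. A bystander.
- steel_ring: Grey steel casting ring, 52 mm across, 50 mm high, on a 3 mm grey felt mat; origin under its centre. A bystander.
- black_jar: Small jar with a black cap, 38 mm across, 40 mm high; origin under its centre. A bystander.
- tape: Roll of yellow tape lying flat, 78 mm across, 18 mm high; origin under its centre. A bystander.
Not all that is in view belongs to the job. Leave any orange or purple look-alike of the green alone.

How it is judged:
By the outcome, as a careful person would: the job done as asked, in the order asked, and still so for the second after the job is handed in, with the robot touching nothing.
It also fails if it takes over 38 s, if anything falls off the work surface, if the arm or the gripper's body presses on something with over 40 N, if the wrist force passes 120 N, or if a joint passes its speed limit or range.

## Robot

A 7-joint arm with a two-finger parallel gripper is mounted at the origin on a cart in front of the work surface, level with it; the furniture and walls round the work are solid. World frame = base frame: x ahead of the robot, y to its left, z up, the work surface at z = 0. Lengths are in m, angles in rad, forces in N, time in s.
With the tool pointing down it reaches from about 0.4 to 0.85 m from the base axis. Payload 10.4 kg.
Tool frame: the origin (TCP) lies on the centre line of the jaws, within the pads' length; the fingertips stand 8 mm ahead of it and the grasp point (between the pads) lies 11 mm behind it (r.finger_overhang is the distance from the TCP to the fingertips, in m); z points along the fingers, y is the line along which they close (so a half turn about z gives the same grasp; the last joint's range is limited). The gripper opens to 87 mm and grips with 3 to 60 N. Pads are 19 mm wide; open, the fingers measure 117 mm over their backs; the gripper's body (75 mm by 190 mm) begins 51 mm behind the grasp point.
Start: joints at [1.208, 0.332, -0.065, 1.46, 0.022, 1.35, -0.088], TCP at [0.208, -0.589, 0.194] pointing down, gripper open.
Joint ranges: [-2.6, 2.6], [-0.5, 2.12], [-1.47, 1.34], [0.16, 2.42], [-1.27, 4.41], [0.06, 2.06], [-2.6, 2.6]. Speed limits (rad/s): [2.22, 2.22, 2.79, 2.79, 3.14, 3.14, 3.14].

## Interface

Orientations are given as a unit quaternion [x, y, z, w].
In Python, from bench import r, vision gives the robot as it stands.
- The arm moves only by the tool drive_tool, never from a script. Its argument "series" is a list of rows, each a list of 2 entries, a list of its own where there are three numbers: the shift along the world's x, y, z in cm, then the turn about the world's z in degrees. A call has exactly 10 rows; each row shifts and turns the commanded pose from where the row before left it; what a row does not reach is not made up. A row lasts 1/8 s, in which the tool goes at most 62.5 mm and 10.7 degrees, less where a joint would pass 70% of its speed; a pose out of reach is approached as far as the arm can. A call with a gripper value outside its range is refused whole. "hand" is the closure, from 0 (fully open) to 1 (shut), set as the call begins (left out, the last holds). The fingers move at their own pace and stop on an object; "newtons" is the grip in N (left out, the last holds). Time passes only in rows, so rows that do not move let the fingers close, or fill a call up. It gives the time, the measured TCP pose, the force, the opening and the grip force at its end, in the units of the state.
- r.read_state(): the state, without advancing time (a new reading comes with each control period).
- vision.camera(name): name is "scene" or "side" or "wrist"; returns a dict with "color" (400x640x3 uint8, red, green, blue), "intrinsics" (3x3 intrinsics, pixels), "R" (3x3) and "t" (3): a world point X has camera coordinates R X + t; the wrist camera has in their place "mount" (4x4, takes a point from camera to tool coordinates, whose origin is the TCP and whose axes are the flange's). Camera axes: x right, y down, z forward; pixel columns grow to the right and rows downward; lengths in m; the calibration is good to about 2 mm. The wrist camera is an equidistant fisheye: a pixel r from the principal point sees the ray r / f radians off the axis. A picture is of the moment at which its call begins: read the wrist's pose just before it. There is no depth.
- r.close_job(): hands the job in; it is judged then, once.
The state is a dict: "time": time; "joint_positions": joint angles; "joint_vel": joint speeds; "joint_torque": joint torques, N m; "ee_pos": TCP position; "eef_rot": TCP orientation; "ft_force": force on the tool from outside, world axes, zero at the start; "torque": the same for the moment, N m; "width": finger opening in m; "grip_force": force on a finger pad.
Only numpy, scipy, OpenCV 4.12 (cv2) and the standard library are available. Lean on these libraries where they do the work, as an engineer would, in place of code of your own. Each camera call takes 0.05 s, during which the arm holds its last target. There are 200 camera calls.

## Working session

There is one attempt and no reset: what is moved stays moved. The work goes in short steps, Python scripts to look and compute and a tool call to move; the robot and the scene stay as the last step left them, time stands still between calls to the robot, and variables do not carry over. Pictures are saved under pics/ and viewed, at most 10 in all, crops included, and the job is handed in when it is done.

Besides the shell and the picture viewer there is one more tool, called after "Emit:" as name(argument=value, ...) on one line, values as JSON. drive_tool: Moves the arm, as the interface text tells. Its arguments: {"type":"object","properties":{"series":{"type":"array"},"hand":{"type":"number"},"newtons":{"type":"number"}},"required":["series"]}

```bash
mkdir -p pics; python3 - <<'E'
from bench import r,vision
import cv2,pickle
s=r.read_state();print(s)
for n in("scene","side"):
    c=vision.camera(n);pickle.dump(c,open(n+".pkl","wb"));cv2.imwrite(f"pics/{n}0.png",c["color"][:,:,::-1]);print(n,c["intrinsics"],c["R"],c["t"])
E
```

```text
{'time': 0.0, 'joint_positions': array([ 1.20836675,  0.33287429, -0.06470389,  1.46095061,  0.02160533,
        1.34992526, -0.08851918]), 'joint_vel': array([-2.75309057e-04,  8.95338116e-04,  2.57397629e-04, -1.08295097e-04,
       -6.91538948e-04, -2.32435839e-05,  1.54085956e-04]), 'joint_torque': array([ 3.11227759e-04, -6.23258829e+01,  2.48023414e-02, -3.89890087e+01,
       -6.13716734e-02,  3.98757763e-02,  7.75129047e-05]), 'ee_pos': array([ 0.20817325, -0.58884264,  0.19354805]), 'eef_rot': array([ 9.85598337e-01,  1.69101697e-01, -1.59549232e-04, -7.13237559e-04]), 'ft_force': array([-0.1820513 , -0.0354501 , -0.47361034]), 'torque': array([ 0.03075153,  0.02629062, -0.01537806]), 'grip_force': 0.0, 'width': 0.08721388639996154}
scene [[399.97866624   0.         321.48666051]
 [  0.         399.97866624 204.76397713]
 [  0.           0.           1.        ]] [[-0.70460052 -0.7094567  -0.01446728]
 [-0.51797182  0.52814771 -0.67287828]
 [ 0.48501887 -0.46661674 -0.73961173]] [0.37501532 0.35123697 0.66409378]
side [[382.52161285   0.         320.51401188]
 [  0.         382.52161285 205.00724538]
 [  0.           0.           1.        ]] [[ 0.93196127  0.36239768 -0.01077576]
 [ 0.22656064 -0.60532459 -0.76305466]
 [-0.28305207  0.70869602 -0.64624413]] [-0.51186306 -0.10937727  1.04528456]
```

View pics/scene0.png

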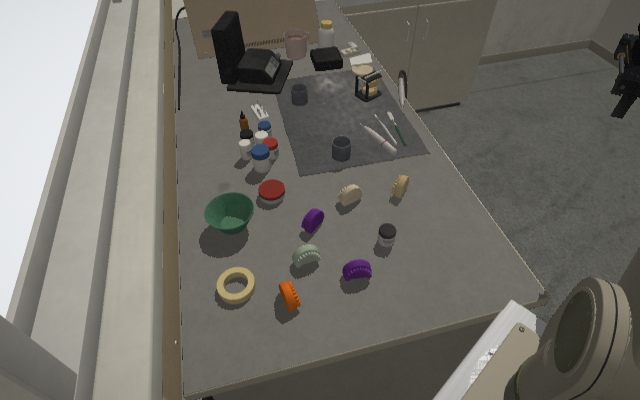

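View pics/side0.png

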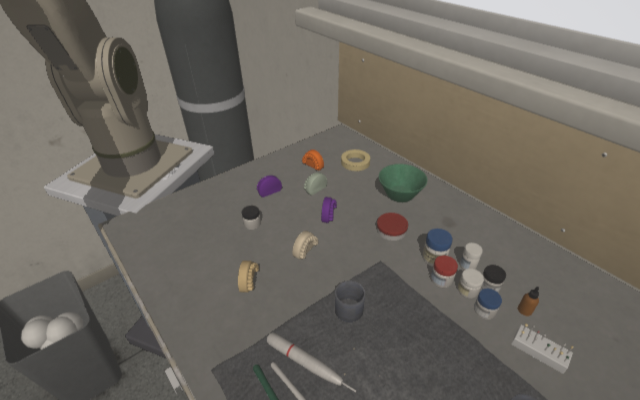

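The scene picture has the creams at (349,194), paler, and (400,186), yellowish. In the side picture they are at (305,244) and (248,276). The pale green model is at scene (306,255); the purple and orange ones are look-alikes. I'll enlarge both pictures to confirm.

```bash
python3 - <<'E'
import cv2,numpy as np
a=cv2.imread("pics/scene0.png")[165:250,290:420];b=cv2.imread("pics/side0.png")[220:305,225:355]
f=lambda i:cv2.resize(i,None,fx=6,fy=6,interpolation=cv2.INTER_CUBIC)[:300]
cv2.imwrite("pics/crop1.png",np.vstack([f(a),f(b[5:])]))
E
```

```text
(no output)
```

View pics/crop1.png

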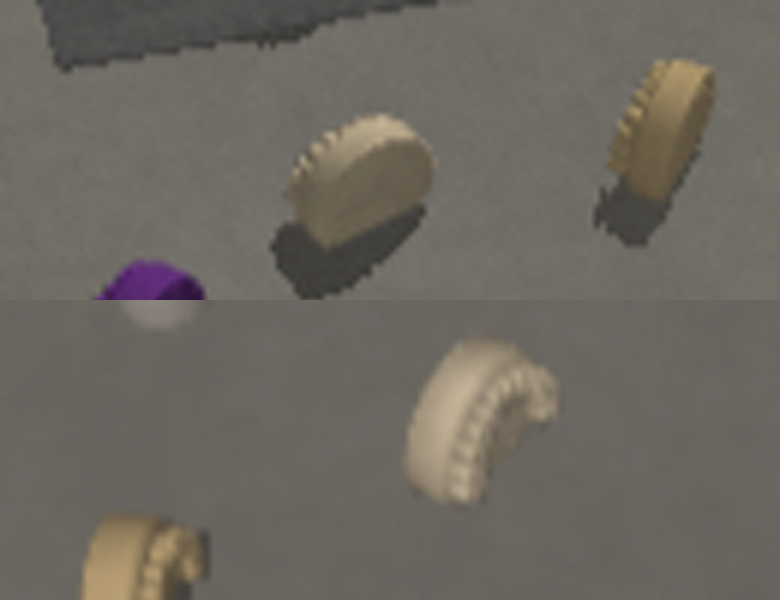

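The upper crop shows the paler model at scene (350,190), its flat back towards the camera and its teeth to upper left. The yellowish one at (400,187) also has its teeth to the left, so these two are the creams. I'll fit a model silhouette in both views.

```bash
cat > fit.py <<'E'
import cv2,numpy as np,pickle
from scipy.optimize import minimize
th=np.linspace(-np.pi/2,np.pi/2,25)
D=np.r_[[[-24,-30],[-24,30]],np.c_[-6+30*np.cos(th),30*np.sin(th)]]/1e3
def pts(x,y,w):
    # body x up, body z horizontal along w
    base=[np.c_[D,np.full(len(D),z)] for z in(0,.017)]
    T=D*[.9,.9];T=T[T[:,0]>-.02]
    P=np.vstack(base+[np.c_[T,np.full(len(T),.025)]])
    z=np.array([np.cos(w),np.sin(w),0]);yb=np.cross(z,[0,0,1])
    return np.array([x,y,.024])+P[:,:1]*[0,0,1]+P[:,1:2]*yb+P[:,2:]*z
def proj(c,X):
    q=(X@c["R"].T+c["t"])@c["intrinsics"].T;return q[:,:2]/q[:,2:]
def unproj(c,u,v,z):
    d=c["R"].T@np.linalg.solve(c["intrinsics"],[u,v,1]);o=-c["R"].T@c["t"];return o+d*(z-o[2])/d[2]
def sil(c,p,S=4):
    m=np.zeros((400*S,640*S),np.uint8);h=cv2.convexHull(((proj(c,pts(*p))+.5)*S).astype(np.int32))
    cv2.fillConvexPoly(m,h,1);return m
def seg(c,box,hi):
    u0,u1,v0,v1=box;i=c["color"].astype(int);m=np.zeros((400,640),np.uint8)
    m[v0:v1,u0:u1]=hi(i[v0:v1,u0:u1]);n,l,s,_=cv2.connectedComponentsWithStats(m)
    m=(l==1+np.argmax(s[1:,4])).astype(np.uint8)
    h=cv2.convexHull(cv2.findContours(m,0,2)[0][0]);return cv2.resize(m,None,fx=4,fy=4,interpolation=0),s[1:,4].max()
E
python3 - <<'E'
from fit import *
C=[pickle.load(open(n+".pkl","rb")) for n in("scene","side")]
cream=lambda i:i[...,0]-i[...,2]>20
green=lambda i:(i[...,1]-i[...,0]>3)
for n,bs,hi in(("a",[(375,425,160,220),(225,270,250,300)],cream),("b",[(325,372,170,220),(280,330,222,270)],cream),("green",[(285,325,235,275),(300,330,168,200)],green)):
    M=[seg(c,b,hi) for c,b in zip(C,bs)]
    cen=[np.argwhere(m[0]).mean(0)[::-1]/4 for m in M]
    g=[unproj(c,*k,.024)for c,k in zip(C,cen)]
    def cost(p):
        return sum(1-(s&m[0]).sum()/(s|m[0]).sum() for c,m in zip(C,M) for s in[sil(c,p)])
    best=[]
    x0=(g[0]+g[1])[:2]/2
    for w in np.arange(0,6.28,.524):
        o=minimize(cost,[*(x0-.01*np.array([np.cos(w),np.sin(w)])),w],method="Nelder-Mead",options=dict(maxiter=70,initial_simplex=np.array([[*(x0-.01*np.array([np.cos(w),np.sin(w)])),w]]*4)+np.array([[0,0,0],[.008,0,0],[0,.008,0],[0,0,.3]])))
        best.append((round(o.fun,3),o.x[:2].round(4).tolist(),round(np.degrees(o.x[2])%360,1)))
    print(n,[m[1] for m in M],[k.round(1) for k in cen],[k.round(3) for k in g]);print(*sorted(best)[:5],sep="\n")
for n,u,v,z in(("jar",387,230,.04),("ring",341,143,.05),("purple1",313,220,.024),("purple2",357,270,.024),("tin",271,186,.024),("matcorner",302,169,0),("matcorner",427,152,0)):print(n,unproj(C[0],u,v,z).round(3))
E
```

```text
a [np.int32(273), np.int32(507)] [array([400.3, 185.9]), array([246.7, 275.9])] [array([ 0.494, -0.239,  0.024]), array([ 0.496, -0.244,  0.024])]
(np.float64(0.316), [0.4848, -0.2452], np.float64(17.9))
(np.float64(0.316), [0.485, -0.2451], np.float64(18.2))
(np.float64(0.318), [0.485, -0.245], np.float64(18.6))
(np.float64(0.321), [0.4848, -0.2456], np.float64(18.7))
(np.float64(0.321), [0.4849, -0.2452], np.float64(18.8))
b [np.int32(357), np.int32(462)] [array([350. , 194.3]), array([303.9, 244.3])] [array([ 0.564, -0.13 ,  0.024]), array([ 0.565, -0.132,  0.024])]
(np.float64(0.33), [0.5542, -0.1286], np.float64(351.8))
(np.float64(0.331), [0.5538, -0.1288], np.float64(351.7))
(np.float64(0.332), [0.5543, -0.1293], np.float64(351.1))
(np.float64(0.333), [0.5541, -0.1293], np.float64(352.5))
(np.float64(0.333), [0.5543, -0.1293], np.float64(350.8))
green [np.int32(436), np.int32(294)] [array([306.1, 254.8]), array([314.9, 183.2])] [array([0.509, 0.069, 0.024]), array([0.509, 0.067, 0.024])]
(np.float64(0.445), [0.5198, 0.0661], np.float64(164.8))
(np.float64(0.446), [0.5196, 0.067], np.float64(165.0))
(np.float64(0.447), [0.5194, 0.0665], np.float64(162.7))
(np.float64(0.447), [0.5197, 0.067], np.float64(164.8))
(np.float64(0.448), [0.5195, 0.0667], np.float64(164.7))
jar [ 0.422 -0.095  0.04 ]
ring [ 0.693 -0.235  0.05 ]
purple1 [ 0.569 -0.009  0.024]
purple2 [0.406 0.021 0.024]
tin [ 0.725 -0.013  0.024]
matcorner [ 0.735 -0.127  0.   ]
matcorner [ 0.535 -0.42   0.   ]
```

The fit gives cream_a at (0.485, -0.245) with teeth facing 18°, and cream_b at (0.554, -0.129) with teeth facing -8°. Both views agree within about 5 mm and the heights match. Each falls towards -x: the space behind is clear for a, and the jar's near edge at x=0.441 clears b, which lands to x≈0.505. I'll shut the fingers and move to the tooth side of cream_a.

Emit:
drive_tool(series=[[[3.3, 3.6, 0], 0], [[3.3, 3.6, 0], 0], [[3.3, 3.6, 0], 0], [[3.3, 3.6, 0], 0], [[3.3, 3.6, 0], 0], [[3.3, 3.6, 0], 0], [[3.3, 3.6, 0], 0], [[3.3, 3.6, 0], 0], [[3.3, 3.6, 0], 0], [[3.3, 3.6, 0], 0]], hand=1, newtons=10)

```text
time: 1.35
ee_pos: [0.539, -0.228, 0.1941]
eef_rot: [0.986, 0.169, -0.0, -0.0]
ft_force: [0.6, -0.1, -0.1]
width: 0.0015
grip_force: 0.0
```

```bash
python3 - <<'E'
from fit import *
from bench import r,vision
s=r.read_state();print(s["ee_pos"],s["eef_rot"],s["ft_force"],s["width"])
c=vision.camera("wrist");print(c["mount"],c["intrinsics"])
im=c["color"][:,:,::-1].copy()
from scipy.spatial.transform import Rotation as Ro
R=Ro.from_quat(s["eef_rot"]).as_matrix();m=c["mount"];K=c["intrinsics"]
def pw(X):
    t=(X-s["ee_pos"])@R;q=(t-m[:3,3])@m[:3,:3]
    a=np.arctan2(np.hypot(q[:,0],q[:,1]),q[:,2]);h=np.hypot(q[:,0],q[:,1])
    return np.c_[K[0,2]+K[0,0]*a*q[:,0]/h,K[1,2]+K[1,1]*a*q[:,1]/h]
for p in((.4848,-.2452,np.radians(18)),(.554,-.129,np.radians(-8.3)),(.5198,.066,np.radians(164.8))):
    h=cv2.convexHull(pw(pts(*p)).astype(np.float32)).astype(int);cv2.polylines(im,[h],True,(0,0,255),1)
cv2.imwrite("pics/w1.png",im)
E
```

```text
[ 0.5390205  -0.22803564  0.19409569] [ 9.85623721e-01  1.68955124e-01 -2.07753856e-04 -5.76862262e-05] [ 0.56460729 -0.08095303 -0.09487548] 0.0014880476924630306
[[-4.44216589e-04 -9.58325480e-01 -2.85678275e-01  7.95731893e-02]
 [ 9.99999185e-01 -7.67580488e-04  1.01994355e-03 -5.40890174e-04]
 [-1.19671896e-03 -2.85677589e-01  9.58325040e-01 -1.90514865e-01]
 [ 0.00000000e+00  0.00000000e+00  0.00000000e+00  1.00000000e+00]] [[309.70691629   0.         320.5564387 ]
 [  0.         309.70691629 200.0155616 ]
 [  0.           0.           1.        ]]
```

View pics/w1.png

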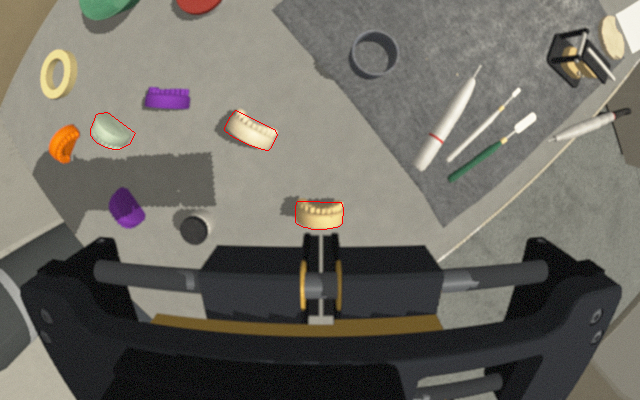

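The wrist picture shows the projected fits lying on both creams, at (320,214) and (250,130), and on the green at (112,131). In each cream the teeth face the top of the picture. Going down on cream_a's tooth side and starting the push.

Emit:
drive_tool(series=[[[0, 0, -3], 0], [[0, 0, -3], 0], [[0, 0, -3], 0], [[0, 0, -3], 0], [[0, 0, -2.9], 0], [[0, 0, 0], 0], [[-0.5, -0.16, 0], 0], [[-0.5, -0.16, 0], 0], [[-0.5, -0.16, 0], 0], [[-0.4, -0.13, 0], 0]])

```text
time: 2.65
ee_pos: [0.5191, -0.2357, 0.0459]
eef_rot: [0.986, 0.169, 0.0, 0.0]
ft_force: [-0.5, -0.9, -0.0]
width: 0.0005
grip_force: 0.0
```

Emit:
drive_tool(series=[[[-0.35, -0.11, 0], 0], [[-0.35, -0.11, 0], 0], [[-0.35, -0.11, 0], 0], [[-0.35, -0.11, 0], 0], [[-0.35, -0.11, 0], 0], [[0, 0, 0], 0], [[0, 0, 0], 0], [[0, 0, 0], 0], [[0, 0, 0], 0], [[0, 0, 0], 0]])

```text
time: 3.9
ee_pos: [0.5019, -0.2408, 0.0454]
eef_rot: [0.986, 0.169, 0.0, 0.0]
ft_force: [-0.2, -0.2, 0.4]
width: 0.0007
grip_force: 0.0
```

```bash
python3 - <<'E'
from bench import r,vision
import cv2,numpy as np
c=vision.camera("side")["color"][:,:,::-1];cv2.imwrite("pics/s2.png",cv2.resize(c[180:330,180:380],None,fx=4,fy=4)[:600]);print(r.read_state()["ft_force"])
E
```

```text
[ 0.2030787   0.24646728 -0.25892423]
```

View pics/s2.png

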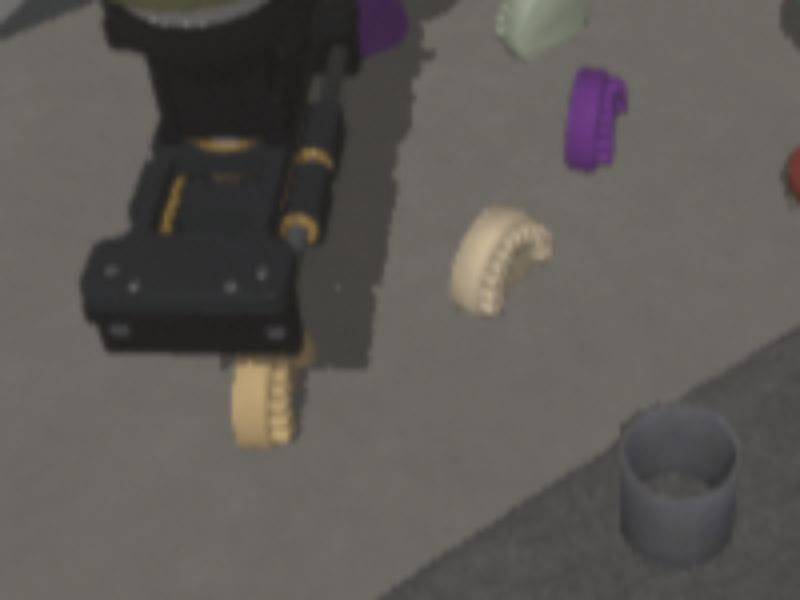

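Cream_a still looks upright or only slightly tilted at (262,400) in the crop. I'll keep pushing.

Emit:
drive_tool(series=[[[-0.3, -0.1, 0], 0], [[-0.3, -0.1, 0], 0], [[-0.3, -0.1, 0], 0], [[-0.3, -0.1, 0], 0], [[-0.3, -0.1, 0], 0], [[0, 0, 0], 0], [[0, 0, 0], 0], [[0, 0, 0], 0], [[0, 0, 0], 0], [[0, 0, 0], 0]])

```text
time: 5.2
ee_pos: [0.4869, -0.2458, 0.0453]
eef_rot: [0.986, 0.169, 0.0, 0.0]
ft_force: [-0.5, -1.1, 0.3]
width: 0.0004
grip_force: 0.0
```

```bash
python3 - <<'E'
from bench import r,vision
import cv2,numpy as np
f=lambda i:cv2.resize(i,(400,400),interpolation=cv2.INTER_CUBIC)
c=vision.camera("side")["color"][:,:,::-1];d=vision.camera("scene")["color"][:,:,::-1]
cv2.imwrite("pics/s3.png",np.hstack([f(c[230:310,210:290]),f(d[150:230,350:430])]))
E
```

```text
(no output)
```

View pics/s3.png

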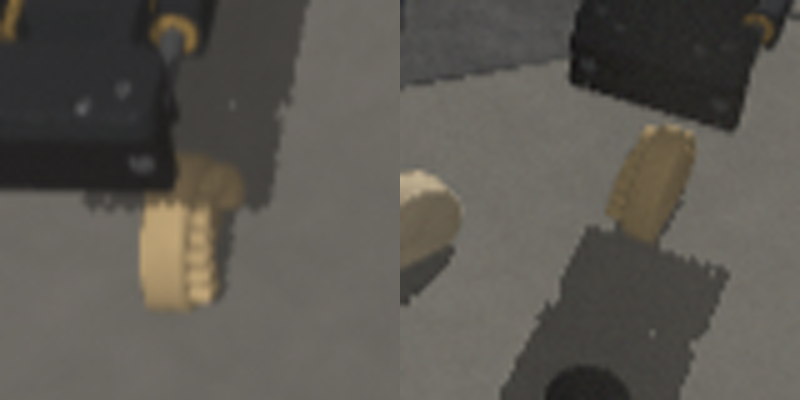

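No fingertips are visible at the model, although the TCP reads right above it. I'll project the TCP and the body into the views to see why.

```bash
python3 - <<'E'
from fit import *
from bench import r,vision
s=r.read_state();p=s["ee_pos"];print(p,s["ft_force"])
C=[vision.camera(n) for n in("scene","side")]
X=np.array([p+[0,0,-.008],p,p+[0,0,.062],p+[0,0,.2]])
out=[]
for c,(u,v) in zip(C,((340,90),(180,170))):
    q=proj(c,X);print(q.round(0).tolist())
    i=c["color"][:,:,::-1].copy()
    i=cv2.resize(i[v:v+150,u:u+100],None,fx=4,fy=4,interpolation=cv2.INTER_CUBIC)
    for k,a in enumerate(q):cv2.circle(i,tuple(int(t) for t in (a-[u,v])*4),4,[(0,0,255),(0,255,0),(255,0,0),(0,255,255)][k],1)
    out.append(i)
cv2.imwrite("pics/s4.png",np.hstack(out))
E
```

```text
[ 0.48686411 -0.24583201  0.04536019] [-0.62222614  1.03072753 -0.76398962]
[[405.0, 182.0], [405.0, 180.0], [409.0, 161.0], [419.0, 111.0]]
[[241.0, 270.0], [240.0, 268.0], [235.0, 244.0], [221.0, 180.0]]
```

View pics/s4.png

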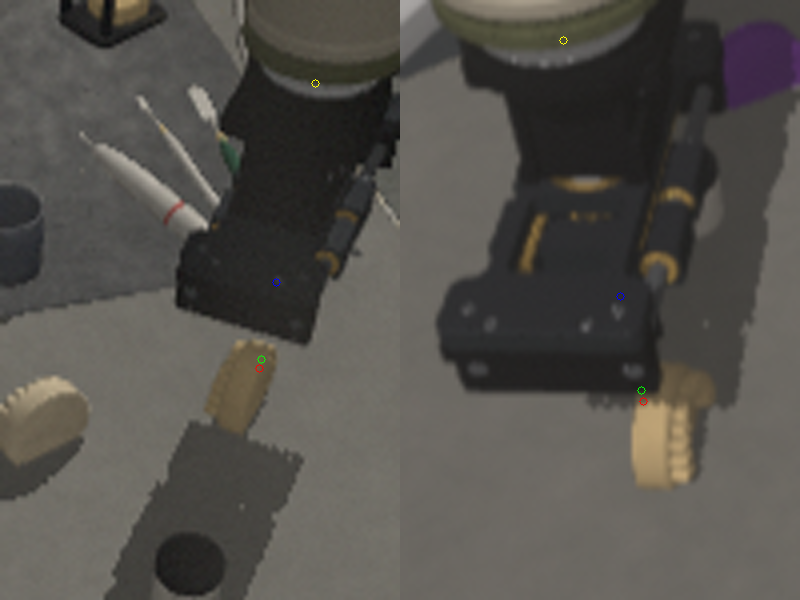

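The gripper body hides the fingers in both fixed views. The wrist camera can see them against the teeth, so I'll use that.

```bash
python3 - <<'E'
from fit import *
from bench import r,vision
from scipy.spatial.transform import Rotation as Ro
s=r.read_state();c=vision.camera("wrist");R=Ro.from_quat(s["eef_rot"]).as_matrix();m=c["mount"];K=c["intrinsics"]
im=c["color"][130:290,230:410,::-1]
def pw(X):
    t=(X-s["ee_pos"])@R;q=(t-m[:3,3])@m[:3,:3];h=np.hypot(q[:,0],q[:,1])+1e-9;a=np.arctan2(h,q[:,2])
    return np.c_[K[0,2]+K[0,0]*a*q[:,0]/h,K[1,2]+K[1,1]*a*q[:,1]/h]
S=3.7;im=cv2.resize(im,None,fx=S,fy=S,interpolation=cv2.INTER_CUBIC)
P=pts(.4848,-.2452,np.radians(18))
h=cv2.convexHull(((pw(P)-[230,130]+.5)*S).astype(np.float32)).astype(int);cv2.polylines(im,[h],True,(0,0,255),1)
for d in(0,.008):
    cv2.circle(im,tuple(((pw(s["ee_pos"][None]-[0,0,d])[0]-[230,130])*S).astype(int)),4,(0,255,0),1)
cv2.imwrite("pics/w5.png",im)
E
```

```text
(no output)
```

View pics/w5.png

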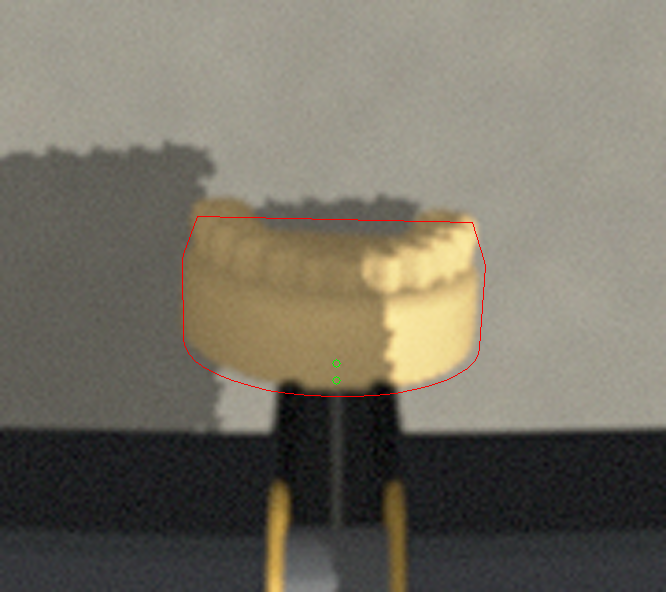

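The outline still matches an upright, unmoved cream_a. The visible fingertips end at crop row 385, at its top rim. With the hand shut they reach about 1 cm less than I assumed, so they passed just over the 48 mm top. I'll raise, back off and come in lower.

```bash
python3 -c "
from bench import r
print(r.finger_overhang, r.read_state()['ee_pos'],r.read_state()['time'])"
```

```text
0.008 [ 0.48683425 -0.24588641  0.04537677] 5.45
```

Emit:
drive_tool(series=[[[0, 0, 1.5], 0], [[1.7, 0.55, 0], 0], [[1.8, 0.55, 0], 0], [[1.7, 0.55, 0], 0], [[0, 0, 0], 0], [[0, 0, -1.4], 0], [[0, 0, -1.3], 0], [[0, 0, 0], 0], [[-0.5, -0.16, 0], 0], [[-0.3, -0.1, 0], 0]])

```text
time: 6.7
ee_pos: [0.5306, -0.2324, 0.0338]
eef_rot: [0.986, 0.169, 0.0, 0.0]
ft_force: [-0.5, -0.0, -0.5]
width: 0.0008
grip_force: 0.0
```

```bash
cat > shot.py <<'E'
from fit import *
from bench import r,vision
from scipy.spatial.transform import Rotation as Ro
def wrist():
    s=r.read_state();c=vision.camera("wrist");R=Ro.from_quat(s["eef_rot"]).as_matrix();m=c["mount"];K=c["intrinsics"]
    def pw(X):
        t=(np.atleast_2d(X)-s["ee_pos"])@R;q=(t-m[:3,3])@m[:3,:3];h=np.hypot(q[:,0],q[:,1])+1e-9;a=np.arctan2(h,q[:,2])
        return np.c_[K[0,2]+K[0,0]*a*q[:,0]/h,K[1,2]+K[1,1]*a*q[:,1]/h]
    return s,c["color"],pw
def bbox(i,box):
    u0,u1,v0,v1=box;j=i.astype(int)[v0:v1,u0:u1];m=(j[...,0]-j[...,2]>22)&(j[...,0]>60)
    n,l,st,ce=cv2.connectedComponentsWithStats(m.astype(np.uint8));k=1+np.argmax(st[1:,4])
    return (st[k]+[u0,v0,0,0,0]).tolist(),(ce[k]+[u0,v0]).round(1).tolist()
E
python3 - <<'E'
from shot import *
s,i,pw=wrist();cv2.imwrite("pics/w6raw.png",i[:,:,::-1])
print(s["ee_pos"],s["ft_force"],bbox(i,(230,410,100,232)))
P=pts(.4848,-.2452,np.radians(18));q=pw(P);print(q.min(0),q.max(0))
j=i[200:260,322].astype(int);print([tuple(x) for x in i[195:250:3,312]])
E
```

```text
[ 0.530611   -0.2323942   0.03381631] [-0.49614786 -0.0096461  -0.47640045] ([230, 126, 15, 40, 359], [234.9, 141.8])
[277.24709627 250.46478026] [357.32828924 303.64915166]
[(np.uint8(159), np.uint8(155), np.uint8(141)), (np.uint8(159), np.uint8(159), np.uint8(144)), (np.uint8(155), np.uint8(151), np.uint8(137)), (np.uint8(162), np.uint8(160), np.uint8(145)), (np.uint8(159), np.uint8(157), np.uint8(143)), (np.uint8(155), np.uint8(149), np.uint8(141)), (np.uint8(160), np.uint8(158), np.uint8(143)), (np.uint8(162), np.uint8(161), np.uint8(149)), (np.uint8(163), np.uint8(159), np.uint8(144)), (np.uint8(157), np.uint8(152), np.uint8(140)), (np.uint8(161), np.uint8(156), np.uint8(144)), (np.uint8(160), np.uint8(157), np.uint8(142)), (np.uint8(162), np.uint8(157), np.uint8(143)), (np.uint8(106), np.uint8(107), np.uint8(100)), (np.uint8(22), np.uint8(18), np.uint8(21)), (np.uint8(19), np.uint8(25), np.uint8(27)), (np.uint8(26), np.uint8(27), np.uint8(30)), (np.uint8(24), np.uint8(30), np.uint8(33)), (np.uint8(26), np.uint8(31), np.uint8(31))]
```

Emit:
drive_tool(series=[[[-0.4, -0.13, 0], 0], [[-0.4, -0.13, 0], 0], [[-0.4, -0.13, 0], 0], [[-0.4, -0.13, 0], 0], [[-0.4, -0.13, 0], 0], [[-0.4, -0.13, 0], 0], [[-0.4, -0.13, 0], 0], [[-0.4, -0.13, 0], 0], [[0, 0, 0], 0], [[0, 0, 0], 0]])

```text
time: 8.0
ee_pos: [0.499, -0.2423, 0.0334]
eef_rot: [0.986, 0.169, 0.0, 0.0]
ft_force: [-0.9, -0.2, -0.6]
width: 0.0002
grip_force: 0.0
```

```bash
python3 - <<'E'
from shot import *
s,i,pw=wrist();cv2.imwrite("pics/w7raw.png",i[:,:,::-1])
print(s["ee_pos"],s["ft_force"],bbox(i,(260,380,150,240)))
P=pts(.4848,-.2452,np.radians(18));q=pw(P);print(q.min(0),q.max(0))
for n,b in(("side",(225,270,250,300)),("scene",(375,425,160,220))):
    print(n,bbox(pickle.load(open(n+".pkl","rb"))["color"],b),bbox(vision.camera(n)["color"],b))
E
```

```text
[ 0.49896613 -0.24233495  0.03344447] [-0.85399773 -0.24536169 -0.61878289] ([276, 203, 85, 37, 2360], [317.0, 223.4])
[276.36546472 209.5768384 ] [361.10842051 262.08564271]
side ([238, 261, 21, 32, 494], [246.4, 275.4]) ([238, 274, 16, 19, 267], [245.1, 282.4])
scene ([391, 175, 18, 23, 271], [399.9, 185.5]) ([391, 176, 18, 23, 251], [399.6, 186.3])
```

```bash
python3 - <<'E'
from shot import *
f=lambda i:cv2.resize(i[:,:,::-1],(390,390),interpolation=cv2.INTER_CUBIC)
s=vision.camera("side")["color"];i=cv2.imread("pics/w7raw.png")[:,:,::-1]
cv2.imwrite("pics/w8.png",np.hstack([f(i[170:300,255:385]),f(s[220:300,205:285])]))
E
```

```text
(no output)
```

View pics/w8.png

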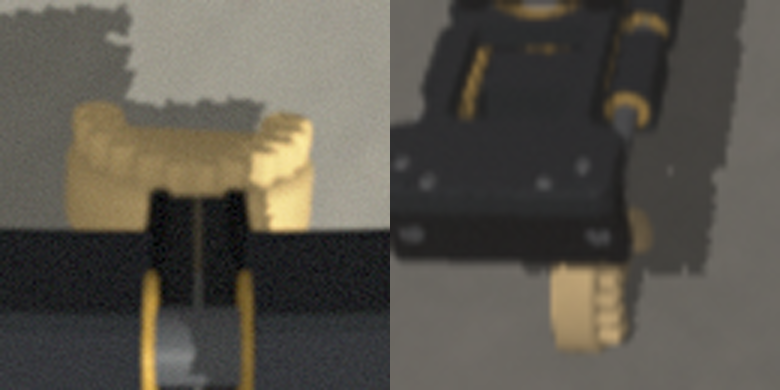

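In the left crop the fingertips end at (200,192), overlying the rim while the model is unmoved. The tips are therefore still above the top, at least 13 mm higher than the stated overhang gives. A TCP height of 13 mm clears the bench whichever figure is right.

Emit:
drive_tool(series=[[[1.1, 0.35, 0.5], 0], [[1.1, 0.35, 0], 0], [[1.1, 0.35, 0], 0], [[0, 0, 0], 0], [[0, 0, -1.3], 0], [[0, 0, -1.2], 0], [[0, 0, 0], 0], [[-0.4, -0.13, 0], 0], [[-0.4, -0.13, 0], 0], [[-0.4, -0.13, 0], 0]])

```text
time: 9.45
ee_pos: [0.5196, -0.2361, 0.0137]
eef_rot: [0.986, 0.169, 0.0, 0.0]
ft_force: [0.4, -0.6, -0.4]
width: 0.0002
grip_force: 0.0
```

Emit:
drive_tool(series=[[[-0.35, -0.11, 0], 0], [[-0.35, -0.11, 0], 0], [[-0.35, -0.11, 0], 0], [[-0.35, -0.11, 0], 0], [[-0.35, -0.11, 0], 0], [[0, 0, 0], 0], [[0, 0, 0], 0], [[0, 0, 0], 0], [[0, 0, 0], 0], [[0, 0, 0], 0]])

```text
time: 10.7
ee_pos: [0.5023, -0.2413, 0.0133]
eef_rot: [0.986, 0.169, -0.0, -0.0]
ft_force: [0.4, 0.7, 0.3]
width: 0.0003
grip_force: 0.0
```

```bash
cat > chk.py <<'E'
from shot import *
s,i,pw=wrist();import time;cv2.imwrite(f"pics/w{s['time']:.2f}.png",i[:,:,::-1])
print(s["ee_pos"],s["ft_force"],bbox(i,(240,400,130,245)))
for n,b in(("side",(215,270,250,305)),("scene",(375,435,160,220))):
    c=vision.camera(n);cv2.imwrite(f"pics/{n}{s['time']:.2f}.png",c["color"][:,:,::-1])
    print(n,bbox(pickle.load(open(n+".pkl","rb"))["color"],b),bbox(c["color"],b))
E
python3 chk.py
```

```text
[ 0.50226389 -0.24126819  0.01326017] [0.44006405 0.69988955 0.34175837] ([245, 131, 1, 1, 1], [245.0, 131.0])
side ([238, 261, 21, 32, 494], [246.4, 275.4]) ([218, 282, 25, 12, 237], [230.4, 286.8])
scene ([391, 175, 18, 23, 271], [399.9, 185.5]) ([401, 180, 23, 23, 375], [412.3, 192.5])
```

Cream_a went over: its centroid moved to scene (412,192) and it now reads low in the side view. Next I'll lift clear, go to cream_b's tooth side with a -27.7° turn, and check both on the way.

Emit:
drive_tool(series=[[[0.3, 0.1, 4], 0], [[0, 0, 4], 0], [[2.4, 2.6, 2], -7], [[2.4, 2.6, 2], -7], [[2.4, 2.6, 0], -7], [[2.3, 2.6, 0], -6.7], [[0, 0, 0], 0], [[0, 0, 0], 0], [[0, 0, 0], 0], [[0, 0, 0], 0]])

```text
time: 12.1
ee_pos: [0.6, -0.1372, 0.1335]
eef_rot: [0.997, -0.072, 0.0, 0.0]
ft_force: [0.0, 0.7, -0.1]
width: 0.0002
grip_force: 0.0
```

```bash
python3 - <<'E'
from shot import *
s,i,pw=wrist();im=i[:,:,::-1].copy();print(s["ee_pos"],s["eef_rot"])
P=pts(.554,-.129,np.radians(-8.3))
cv2.polylines(im,[cv2.convexHull(pw(P).astype(np.float32)).astype(int)],True,(0,0,255),1)
f=cv2.resize(im,(800,500))
cs=vision.camera("scene")["color"];cv2.imwrite("pics/sceneB.png",cs[:,:,::-1])
g=cv2.resize(cs[160:215,330:440,::-1],(400,200),interpolation=cv2.INTER_CUBIC)
f[300:500,400:800]=g
cv2.imwrite("pics/w9.png",f)
w=np.array([np.cos(np.radians(-8.3)),np.sin(np.radians(-8.3))]);d=s["ee_pos"][:2]-[.554,-.129];print("along",d@w,"lat",d@[-w[1],w[0]])
E
```

```text
[ 0.59997187 -0.13722986  0.13346883] [ 9.97383948e-01 -7.22856892e-02  3.02781378e-05  1.95538905e-04]
along 0.046678385821772576 lat -0.0015073311696075127
```

View pics/w9.png

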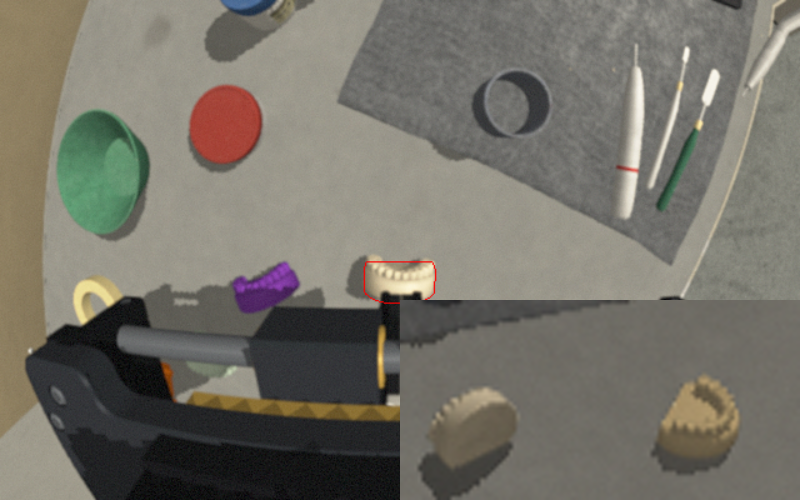

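The inset shows cream_a lying base down with its teeth up at (700,420). Cream_b is still upright inside its outline at (400,280), 47 mm ahead along the push line. I'll repeat the same push on cream_b.

Emit:
drive_tool(series=[[[0, 0, -4], 0], [[0, 0.1, -4], 0], [[0, 0, -3], 0], [[0, 0, -1], 0], [[0, 0, 0], 0], [[-0.4, 0.06, 0], 0], [[-0.4, 0.06, 0], 0], [[-0.35, 0.05, 0], 0], [[-0.35, 0.05, 0], 0], [[-0.35, 0.05, 0], 0]])

```text
time: 13.45
ee_pos: [0.5832, -0.1326, 0.0146]
eef_rot: [0.997, -0.072, 0.002, 0.0]
ft_force: [3.2, 0.8, 7.5]
width: 0.0002
grip_force: 3.8
```

Emit:
drive_tool(series=[[[-0.35, 0.05, 0], 0], [[-0.35, 0.05, 0], 0], [[-0.35, 0.05, 0], 0], [[0, 0, 0], 0], [[0, 0, 0], 0], [[0, 0, 0], 0], [[0, 0, 0], 0], [[0, 0, 0], 0], [[0, 0, 0], 0], [[0, 0, 0], 0]])

```text
time: 14.7
ee_pos: [0.575, -0.131, 0.0166]
eef_rot: [0.997, -0.072, 0.004, 0.0]
ft_force: [3.4, 1.3, 16.2]
width: 0.0003
grip_force: 7.2
```

```bash
python3 - <<'E'
from shot import *
print(r.read_state()["ee_pos"])
for n,b in(("side",(270,330,215,275)),("scene",(320,375,165,220))):
    print(n,bbox(pickle.load(open(n+".pkl","rb"))["color"],b),bbox(vision.camera(n)["color"],b))
E
```

```text
[ 0.57499912 -0.13098101  0.01657861]
side ([292, 231, 26, 28, 444], [303.5, 243.8]) ([290, 238, 27, 20, 185], [301.0, 248.9])
scene ([338, 184, 24, 22, 346], [349.6, 193.9]) ([339, 186, 24, 20, 255], [350.0, 194.9])
```

The force rose to 16 N upward, so something is bearing on top. I'll find out where from the torque and check the other models.

```bash
python3 - <<'E'
from shot import *
s=r.read_state();print(s["ft_force"],s["torque"],s["grip_force"],s["width"])
c=vision.camera("scene");cv2.imwrite("pics/sc10.png",c["color"][:,:,::-1]);cv2.imwrite("pics/sd10.png",vision.camera("side")["color"][:,:,::-1])
a=cv2.imread("pics/scene0.png").astype(int);d=np.abs(c["color"][:,:,::-1].astype(int)-a).max(2)
for n,(u0,u1,v0,v1) in dict(purple1=(298,328,205,235),purple2=(340,375,255,285),jar=(375,400,220,250),green=(288,322,240,270)).items():print(n,d[v0:v1,u0:u1].mean().round(1),(d[v0:v1,u0:u1]>40).sum())
E
```

```text
[ 4.1078895   0.85046019 16.20849174] [ 0.302165   -0.71433707 -0.01535124] 7.18540845089592 0.0003337869888847176
purple1 14.4 182
purple2 2.0 0
jar 2.0 0
green 24.9 413
```

The torque puts the contact at the fingertip, so it is riding on cream_b's top rim. I'll lift straight up, back off and then come in 9 mm lower.

Emit:
drive_tool(series=[[[0, 0, 2], 0], [[0, 0, 3], 0], [[0, 0, 0], 0], [[1.4, -0.2, 0], 0], [[1.5, -0.2, 0], 0], [[0, 0, 0], 0], [[0, 0, 0], 0], [[0, 0, 0], 0], [[0, 0, 0], 0], [[0, 0, 0], 0]])

```text
time: 16.15
ee_pos: [0.6002, -0.1351, 0.0635]
eef_rot: [0.997, -0.072, 0.0, 0.0]
ft_force: [0.9, -0.1, 1.1]
width: 0.0004
grip_force: 0.0
```

```bash
python3 - <<'E'
from shot import *
s,i,pw=wrist();print(s["ee_pos"],s["ft_force"],bbox(i,(240,400,150,300)))
q=pw(pts(.554,-.129,np.radians(-8.3)));print(q.min(0),q.max(0))
for n,b in(("side",(270,330,215,275)),("scene",(320,375,165,220))):
    c=vision.camera(n);cv2.imwrite(f"pics/{n}11.png",c["color"][:,:,::-1]);print(n,bbox(pickle.load(open(n+".pkl","rb"))["color"],b),bbox(c["color"],b))
M=[seg(c,b,lambda i:(i[...,0]-i[...,2]>17)) for c,b in((vision.camera("scene"),(325,372,170,220)),)]
c=vision.camera("scene");o=minimize(lambda p:1-(sil(c,p)&M[0][0]).sum()/(sil(c,p)|M[0][0]).sum(),[.554,-.129,-.145],method="Nelder-Mead",options=dict(initial_simplex=np.array([[.554,-.129,-.145]]*4)+np.array([[0,0,0],[.005,0,0],[0,.005,0],[0,0,.2]])));print(o.fun,o.x,M[0][1])
E
```

```text
[ 0.60024991 -0.13509347  0.06345628] [ 0.87881906 -0.12846562  1.12135815] ([301, 260, 8, 40, 241], [304.3, 279.5])
[286.25324748 235.70524538] [358.07168462 280.33039726]
side ([292, 231, 26, 28, 444], [303.5, 243.8]) ([280, 231, 26, 25, 437], [291.6, 243.2])
scene ([338, 184, 24, 22, 346], [349.6, 193.9]) ([345, 194, 24, 22, 371], [357.2, 204.9])
0.2017738359201774 [ 0.51731121 -0.11202766 -0.41450488] 399
```

Lifting freed cream_b and it has moved: scene (357,205), side (292,243). I've used all the pictures, so I'll fit silhouettes for upright, teeth up and teeth down, with cream_a as the known teeth-up reference.

```bash
cat > hyp.py <<'E'
from shot import *
import sys
T=D*[.85,.85];T=T[T[:,0]>-.018]
P=np.vstack([np.c_[D,np.zeros(len(D))],np.c_[D,np.full(len(D),.017)],np.c_[T,np.full(len(T),.025)]])
B={"up":(np.eye(3),0),"down":(np.diag([1,-1,-1]),.025),"stand":(np.array([[0,0,1],[0,-1,0],[1,0,0]]),.024)}
def sl(c,h,p):
    Rb,z=B[h];Y=Ro.from_euler("z",p[2]).as_matrix();m=np.zeros((1600,2560),np.uint8)
    X=P@(Y@Rb).T+[p[0],p[1],z];cv2.fillConvexPoly(m,cv2.convexHull(((proj(c,X)+.5)*4).astype(np.int32)),1);return m
C=[vision.camera(n) for n in("scene","side")];pickle.dump(C,open("last.pkl","wb"))
cream=lambda i:(i[...,0]-i[...,2]>20)
for n,bs,x0 in(("a",[(385,440,165,220),(205,262,255,310)],(.46,-.253)),("b",[(330,380,180,225),(270,320,220,268)],(.525,-.125))):
    M=[seg(c,b,cream) for c,b in zip(C,bs)]
    print(n,[m[1] for m in M],[np.argwhere(m[0]).mean(0)[::-1].round()/4 for m in M])
    for h in B:
        cost=lambda p:sum(1-(s&m[0]).sum()/(s|m[0]).sum() for c,m in zip(C,M) for s in[sl(c,h,p)])
        best=min((minimize(cost,[*x0,w],method="Nelder-Mead",options=dict(maxiter=60,initial_simplex=np.array([[*x0,w]]*4)+np.array([[0,0,0],[.01,0,0],[0,.01,0],[0,0,.4]]))) for w in np.arange(0,6.2,.785)),key=lambda o:o.fun)
        print(h,round(best.fun,3),best.x[:2].round(3),np.degrees(best.x[2]).round()%360)
E
python3 hyp.py
```

```text
a [np.int32(379), np.int32(707)] [array([412.75, 193.  ]), array([231.75, 278.  ])]
up 0.261 [ 0.462 -0.251] 199.0
down 0.222 [ 0.463 -0.253] 201.0
stand 0.561 [ 0.476 -0.25 ] 180.0
b [np.int32(388), np.int32(510)] [array([357.5, 205.5]), array([292.75, 242.5 ])]
up 0.333 [ 0.533 -0.126] 178.0
down 0.334 [ 0.532 -0.125] 175.0
stand 0.627 [ 0.547 -0.128] 168.0
```

Both fit lying flat, not upright. Cream_b lies at (0.533, -0.126) with its front at about 175°, which is exactly a backward fall about its heel, so teeth up. I'll withdraw and check both models and the bystanders.

Emit:
drive_tool(series=[[[0, 0, 5], 0], [[0, 0, 5], 0], [[-2.5, -4, 2], 0], [[-3, -4, 0], 0], [[-3, -4, 0], 0], [[-3, -4, 0], 0], [[-3, -4, 0], 0], [[-3, -4, 0], 0], [[-3, -4, 0], 0], [[0, 0, 0], 0]])

```text
time: 17.75
ee_pos: [0.3917, -0.4189, 0.1833]
eef_rot: [0.997, -0.075, -0.001, 0.001]
ft_force: [0.6, 0.2, -0.7]
width: 0.0003
grip_force: 0.0
```

```bash
python3 hyp.py; python3 - <<'E'
from shot import *
C=pickle.load(open("last.pkl","rb"));print(r.read_state()["time"],r.read_state()["ft_force"])
for n,c in zip(("scene","side"),C):
    c0=pickle.load(open(n+".pkl","rb"))["color"].astype(np.int16);c1=c["color"].astype(np.int16)
    m=(np.abs(c1-c0).max(2)>45).astype(np.uint8);k,l,st,ce=cv2.connectedComponentsWithStats(cv2.morphologyEx(m,cv2.MORPH_OPEN,np.ones((2,2))))
    print(n,[(s[:5].tolist()) for s in st[1:] if s[4]>12])
    g=cv2.Laplacian(cv2.cvtColor(c["color"],cv2.COLOR_RGB2GRAY),cv2.CV_64F)
    for nm,(u,v) in (dict(a=(412,193),b=(357,205)) if n=="scene" else dict(a=(232,278),b=(293,242))).items():print(nm,g[v-8:v+9,u-8:u+9].std().round(1))
E
```

```text
a [np.int32(381), np.int32(706)] [array([412.5, 193. ]), array([231.75, 278.  ])]
up 0.264 [ 0.462 -0.252] 199.0
down 0.223 [ 0.463 -0.253] 201.0
stand 0.554 [ 0.476 -0.249] 180.0
b [np.int32(391), np.int32(532)] [array([357.5, 205.5]), array([293., 242.])]
up 0.349 [ 0.533 -0.123] 167.0
down 0.288 [ 0.532 -0.124] 172.0
stand 0.585 [ 0.547 -0.128] 163.0
17.85 [ 0.04871902  0.86282627 -0.2017089 ]
scene [[469, 11, 89, 101, 4165], [615, 35, 25, 37, 593], [612, 73, 28, 46, 798], [402, 176, 6, 6, 27], [403, 184, 15, 12, 100], [348, 186, 11, 4, 37], [347, 196, 16, 13, 135], [337, 204, 7, 10, 55], [435, 214, 60, 99, 2320], [345, 216, 20, 5, 60], [438, 234, 6, 6, 24], [433, 274, 8, 12, 39], [601, 282, 16, 65, 604], [613, 284, 20, 65, 492], [540, 293, 9, 8, 33], [430, 304, 8, 6, 20], [446, 306, 5, 4, 13], [435, 310, 30, 15, 220], [537, 317, 6, 11, 44], [593, 325, 3, 8, 16], [533, 334, 7, 22, 110], [587, 340, 16, 43, 330], [435, 353, 47, 47, 1097], [629, 355, 2, 26, 52]]
a 32.9
b 42.4
side [[0, 0, 113, 281, 15589], [87, 0, 7, 10, 29], [103, 36, 10, 37, 171], [96, 40, 10, 32, 152], [124, 41, 25, 71, 393], [116, 55, 6, 15, 56], [71, 76, 17, 8, 60], [120, 93, 11, 19, 88], [71, 94, 10, 14, 56], [88, 105, 16, 15, 163], [174, 140, 37, 37, 624], [99, 147, 28, 9, 130], [118, 158, 32, 37, 671], [110, 181, 16, 11, 104], [102, 191, 11, 7, 50], [113, 198, 12, 18, 96], [282, 231, 20, 24, 240], [298, 242, 11, 17, 66], [219, 264, 21, 28, 362], [241, 266, 8, 25, 122], [249, 266, 6, 14, 35], [249, 281, 4, 10, 34]]
a 19.5
b 15.8
```

Only the two creams and the arm have changed in the images. Cream_b has the same fit and texture signature as cream_a, which was seen teeth up. Handing in.

```bash
python3 -c "
from bench import r
print(r.close_job())"
```

```text
the job is handed in; nothing more can be done
None
```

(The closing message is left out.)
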